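# Clear the marker off the supply case and hold its lid up

### The job

Someone left a marker lying on the lid of the wooden supply case: lay it, without dropping it, level and centred in the notches of the empty aluminium marker rest and let go of it, and only then lift the case's lid by its front tab. Hold the lid open at 60 degrees so that I can reach in: the lid falls shut by itself, so finish while still holding it there, with the marker still in its rest. Leave the ink jar, eraser and pen cup where they are.

Things in the scene. Friction and masses are not known exactly. Their poses are not given: they have to be found in the camera images.
- case: Wooden artist's supply case fixed to the table on the left or right, 200 (its x, front to back) x 240 (its y) x 90 mm high with its lid shut, turned up to 0.3 rad. Origin: centre of its underside, on the table; z is up, -x is its front, roughly towards the robot. The lid's flat top is 90 mm above the origin.
- lid (a joint): Opening angle of the case's lid in rad: 0 shut (lid level), grows as the front edge rises; 1.047 is 60 degrees open; stop at 1.4. The 8 mm thick, 200 x 240 mm wooden lid weighs about 0.35 kg, turns freely on its hinge along the case's rear (+x) upper edge, and falls shut from any angle. Starts shut.
- lid_hinge (a point): Point on the lid's hinge line, at the middle of the case's rear upper edge: 100 mm behind (+x of the case) and 82 mm above the case's origin. The hinge line runs along the case's y axis. Its own axes turn with the lid.
- lid_tab (a point): Grip point in the steel tab that sticks out 54 mm from the middle of the lid's front edge. Tab 16 mm wide (case y), 14 mm thick, free at both sides; pinch it across its width from above. Lid shut, the point is 232 mm in front of the hinge line, 4 mm above it and 32 mm ahead of the lid's edge; it moves on an arc about the hinge, and the tab can turn between fingers that stay vertical.
- marker: Square-bodied art marker, 140 long x 18 x 18 mm, about 35 g, white with a grey cap at one end and a black cap at the other (either way round is fine), lying flat, turned any way, on the case's lid. Origin: middle of its underside as it lies at the start; x runs along its length.
- marker_center (a point): Centre of the marker (9 mm above its underside).
- rest: Empty aluminium marker rest fixed to the table across from the case: foot 110 (x) x 56 (y) x 8 mm and two 12 mm thick uprights 47 mm either side of the middle along x, tops 53 mm high, with open notches 22 mm wide (y), floor 30 mm above the table, flared above 43 mm. 82 mm free between them for fingers. Origin: centre of its underside; the marker must lie along its x.
- rest_seat (a point): Where the marker's centre belongs: 39 mm above the rest's origin (the table).
- ink_jar: Small amber ink jar with black lid, 52 mm across, 65 high, loose bystander at the left, nearer the robot than the eraser. Origin: centre of its underside.
- eraser: White eraser block, 60 x 35 x 16 mm, loose bystander at the left. Origin: centre of its underside.
- pen_cup: White cup with three pens in it, 72 mm across, cup 90 mm and pens 150 mm high, loose bystander at the right. Origin: centre of its underside.
There are look-alikes about, which are no part of the job. Of the things like the marker, leave any that is purple, turquoise or yellow; of the rest the larger one is meant.

How it is judged:
By the outcome, as a careful person would: the job done as asked, in the order asked, and still so for the second after the job is handed in, while the arm keeps its last pose, push and grip.
It also fails if it takes over 66 s, if anything falls off the work surface, if the arm or the gripper's body presses on something with over 40 N, if the wrist force passes 120 N, or if a joint passes its speed limit or range.

### The arm

A 7-joint arm with a two-finger parallel gripper is mounted at the origin on the work surface. World frame = base frame: x ahead of the robot, y to its left, z up, the work surface at z = 0. Lengths are in m, angles in rad, forces in N, time in s.
With the tool pointing down it reaches from about 0.425 to 0.95 m from the base axis. Payload 4.7 kg.
Tool frame: the origin (TCP) lies at the very end of the fingers, on their centre line; the grasp point (between the pads) lies 19 mm behind it; z points along the fingers, y is the line along which they close (so a half turn about z gives the same grasp; the last joint's range is limited). The gripper opens to 85 mm and grips with 20 to 120 N. Pads are 22 mm wide; open, the fingers measure 114 mm over their backs; the gripper's body (76 mm by 85 mm) begins 54 mm behind the grasp point. The pads swing forward as they close: fully open they stand 13 mm farther back than shut.
Start: joints at [1.243, 0.469, -0.049, 1.532, 0.024, 1.141, -0.082], TCP at [0.199, -0.645, 0.231] pointing down, gripper open.
Joint ranges: [-2.59, 2.59], [-0.33, 1.99], [-1.39, 1.29], [0.1, 2.45], [-1.04, 4.18], [0.21, 1.99], [-2.66, 2.66]. Speed limits (rad/s): [2.57, 2.57, 3.14, 3.14, 3.14, 3.14, 3.14].

### API

Orientations are given as a unit quaternion [x, y, z, w].
In Python, from cell import ctrl, imaging, job_done gives the robot as it stands. The module is installed in compiled form; this text tells all that it offers.
- The arm moves only by the tool carry_out, never from a script. Its argument "increments" is a list of rows, each an object of numbers: "x", "y", "z": the shift along the world's x, y, z in cm; "yaw": the turn about the world's z in rad. A call has 1 to 12 rows; each row is the pose to reach, as a shift and turn from the pose commanded when the call began; what a row does not reach only later rows make up. A row lasts 1/12 s, in which the tool goes at most 41.7 mm and 7.16 degrees, less where a joint would pass 70% of its speed; a pose out of reach is approached as far as the arm can. A call with a gripper value outside its range is refused whole. "fingers" is the opening, from 0 (shut) to 1 (fully open), set as the call begins (left out, the last holds). The fingers move at their own pace and stop on an object; "squeeze" is the grip in N (left out, the last holds). Time passes only in rows, so rows that repeat a pose let the fingers close. It gives the time, the measured TCP pose, the force, the opening and the grip force at its end, in the units of the state.
- ctrl.state(): the state, without advancing time (a new reading comes with each control period).
- imaging.read_camera(name): name is "side" or "top"; returns a dict with "pixels" (400x640x3 uint8, red, green, blue), "fx", "fy", "cx", "cy" (pixels), "pose" (4x4, takes a point from camera to world coordinates). Camera axes: x right, y down, z forward; pixel columns grow to the right and rows downward; lengths in m; the calibration is good to about 2 mm. A picture is of the moment at which its call begins. There is no depth.
- job_done(): hands the job in; it is judged then, once.
The state is a dict: "time_s": time; "joint_pos": joint angles; "dq": joint speeds; "tau": joint torques, N m; "tcp_pos": TCP position; "tool_rot": TCP orientation; "wrist_force": force on the tool from outside, world axes, zero at the start; "moment": the same for the moment, N m; "opening": finger opening in m; "grasp_force": force on a finger pad.
Only numpy, scipy, OpenCV 4.12 (cv2) and the standard library are available. Lean on these libraries where they do the work, as an engineer would, in place of code of your own. Each camera call takes 0.05 s, during which the arm holds its last target. There are 200 camera calls.

## Working session

There is one attempt and no reset: what is moved stays moved. The work goes in short steps, Python scripts to look and compute and a tool call to move; the robot and the scene stay as the last step left them, time stands still between calls to the robot, and variables do not carry over. Pictures are saved under pics/ and viewed, at most 10 in all, crops included, and the job is handed in when it is done.

Besides the shell and the picture viewer there is one more tool, called after "Emit:" by a JSON object that holds its "op" and its "data", one argument or row to a line. carry_out: Moves the arm, as the interface text tells. Its arguments: {"type":"object","properties":{"increments":{"type":"array","items":{"type":"object","properties":{"x":{"type":"number"},"y":{"type":"number"},"z":{"type":"number"},"yaw":{"type":"number"}}}},"fingers":{"type":"number"},"squeeze":{"type":"number"}},"required":["increments"]}

```bash
mkdir -p pics; python3 - <<'E'
from cell import ctrl, imaging
import cv2,pickle
s=ctrl.state();print(s['time_s'],s['tcp_pos'],s['tool_rot'],s['opening'])
for n in("side","top"):
    c=imaging.read_camera(n);pickle.dump(c,open(n+'0.pkl','wb'))
    cv2.imwrite(f'pics/{n}0.png',c['pixels'][:,:,::-1]);print(n,c['fx'],c['cx'],c['cy'],c['pose'])
E
```

```text
0.0 [ 0.19848952 -0.64452659  0.23023535] [ 9.88860921e-01  1.48839028e-01 -2.08921626e-04 -9.89707698e-04] 0.08527069801967824
side 405.67577955180695 310.96170001443636 206.4046023227084 [[-0.72660531 -0.49726264  0.474104   -0.02686311]
 [-0.68703953  0.53052381 -0.49650899  0.59941824]
 [-0.00462809 -0.68649425 -0.7271205   0.99357975]
 [ 0.          0.          0.          1.        ]]
top 376.1884060633867 316.59083813383984 196.3159943963279 [[ 0.01537809 -0.99896696  0.04276131  0.52315403]
 [-0.99986344 -0.01562258 -0.00538932  0.01407472]
 [ 0.00605179 -0.04267259 -0.99907078  1.31228755]
 [ 0.          0.          0.          1.        ]]
```

View pics/top0.png

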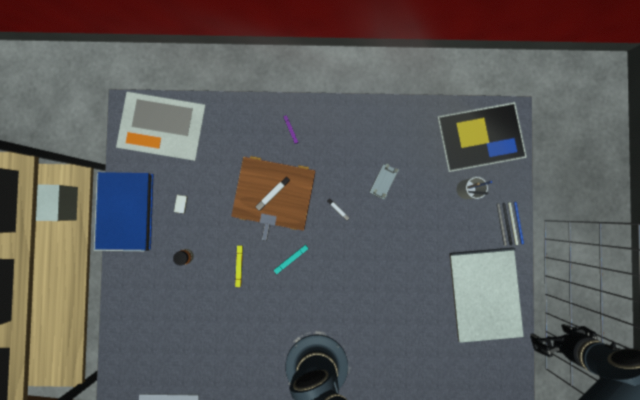

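View pics/side0.png

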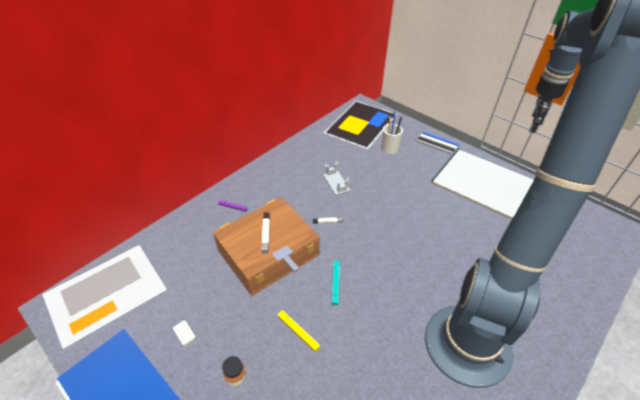

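Marker-like things in the top view:
- White on the lid at (273,193).
- A smaller white one on the table at (338,209).
- Purple at (290,130), turquoise at (291,260) and yellow at (239,266), all excluded by colour.

I choose the larger white one on the lid. The rest is at (384,181) and the tab at (266,226). Next I check this in close crops.

```bash
python3 - <<'E'
import cv2
a=cv2.imread('pics/top0.png')[150:250,225:405]; b=cv2.imread('pics/side0.png')[150:300,205:365]
cv2.imwrite('pics/tc.png',cv2.resize(a,None,fx=4.4,fy=4.4,interpolation=cv2.INTER_CUBIC))
cv2.imwrite('pics/sc.png',cv2.resize(b,None,fx=4,fy=4,interpolation=cv2.INTER_CUBIC))
E
```

```text
(no output)
```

View pics/tc.png

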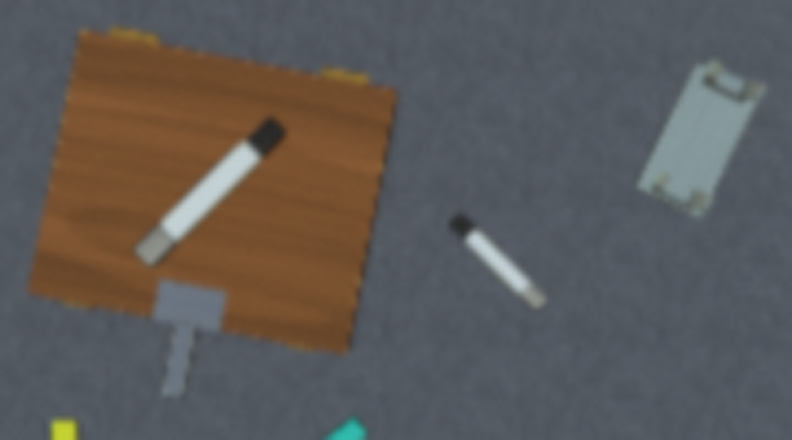

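View pics/sc.png

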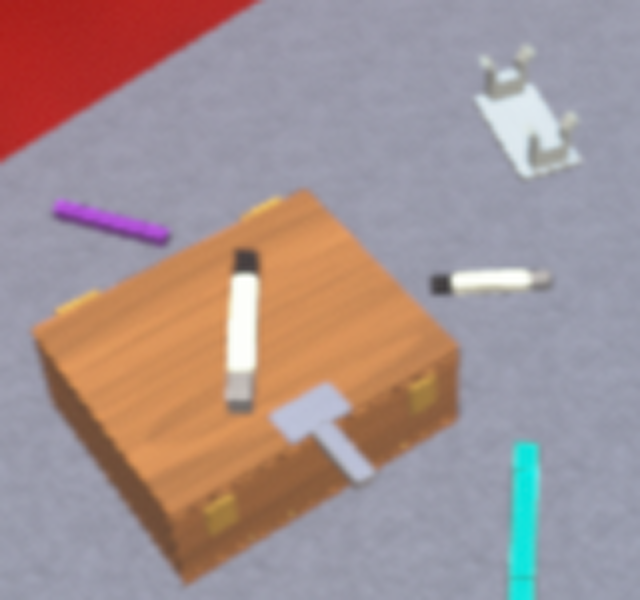

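```bash
cat > h.py <<'E'
import numpy as np,pickle
from scipy.optimize import least_squares
C={n:pickle.load(open(n+'0.pkl','rb')) for n in('side','top')}
def proj(n,P):
    c=C[n];T=np.linalg.inv(c['pose']);p=np.atleast_2d(P)@T[:3,:3].T+T[:3,3]
    return np.c_[c['fx']*p[:,0]/p[:,2]+c['cx'],c['fy']*p[:,1]/p[:,2]+c['cy']]
def tri(a,b):
    r=least_squares(lambda P:np.r_[proj('top',P)[0]-a,proj('side',P)[0]-b],[.6,.1,.05]);return r.x,np.abs(r.fun).max()
def fit(model,top,side,x0):
    # model(dict name->xyz), x=[x,y,yaw,z]
    def f(x):
        R=np.array([[np.cos(x[2]),-np.sin(x[2]),0],[np.sin(x[2]),np.cos(x[2]),0],[0,0,1]])
        g=lambda n,d:[proj(n,R@np.array(model[k],float)+[x[0],x[1],x[3]])[0]-v for k,v in d.items()]
        return np.ravel(g('top',top)+g('side',side))
    r=least_squares(f,x0,loss='soft_l1');return r.x,np.round(f(r.x).reshape(-1,2),1).tolist()
E
cat > m.py <<'E'
from h import *
t=lambda u,v:((np.array([u,v])+.5)/4.4-.5+[225,150]); s=lambda u,v:((np.array([u,v])+.5)/4-.5+[205,150])
top=dict(rl=t(82,32),rr=t(397,90),fr=t(348,352),fl=t(30,293),tab=t(173,396)); 
side=dict(rl=s(33,330),rr=s(308,188),fr=s(458,348),fl=s(175,512),tab=s(364,473))
for k in top: print(k,tri(top[k],side[k]))
M=dict(rl=(.1,.12,.09),rr=(.1,-.12,.09),fr=(-.1,-.12,.09),fl=(-.1,.12,.09),tab=(-.154,0,.093))
print('case',fit(M,top,side,[.6,.12,0,0]))
mt=dict(b=t(275,123),g=t(143,256)); ms=dict(b=s(247,250),g=s(239,400))
for k in mt: print(k,tri(mt[k],ms[k]))
print('marker',fit(dict(b=(.07,0,.018),g=(-.07,0,.018)),mt,ms,[.6,.1,-.7,.09]))
rt=dict(a=t(700,62),b=t(765,90),c=t(703,218),d=t(638,187)); rs=dict(a=s(475,97),c=s(580,158),d=s(527,180))
for k in rs: print(k,tri(rt[k],rs[k]))
# foot corners: a far-left, b far-right
print('rest',fit(dict(a=(.055,.028,.008),b=(.055,-.028,.008),c=(-.055,-.028,.008),d=(-.055,.028,.008)),rt,rs,[.6,-.15,-.4,0]))
E
python3 m.py
```

```text
rl (array([0.70119627, 0.24962592, 0.08704825]), np.float64(0.11390316582048854))
rr (array([0.66065389, 0.01386347, 0.0878777 ]), np.float64(0.26804437666623926))
fr (array([0.46702527, 0.04820219, 0.08289297]), np.float64(0.1789511977742677))
fl (array([0.50621262, 0.28212989, 0.0891895 ]), np.float64(0.15646814708642864))
tab (array([0.43402483, 0.17615857, 0.09355304]), np.float64(0.38370252649201575))
case (array([ 0.58455814,  0.14847217, -0.17304418, -0.00368395]), [[0.0, -0.8], [0.5, -0.3], [0.0, 0.4], [-0.2, -0.0], [0.2, -0.1], [-0.3, -0.3], [-0.4, -0.1], [0.8, -0.6], [-0.7, 0.9], [1.1, 0.9]])
b (array([0.63260048, 0.10222588, 0.1070061 ]), np.float64(0.38063537603773057))
g (array([0.53486205, 0.19764719, 0.10348588]), np.float64(0.06780789589782898))
marker (array([ 0.58395856,  0.14966983, -0.77115559,  0.08684207]), [[0.8, -0.1], [-0.3, 0.4], [-0.3, -0.0], [-0.1, 0.1]])
a (array([ 0.69729277, -0.22586215,  0.00333201]), np.float64(0.0913719231318737))
c (array([ 0.57400373, -0.22771952,  0.00688684]), np.float64(0.45437195714271184))
d (array([ 5.96006730e-01, -1.78913093e-01,  2.53460901e-04]), np.float64(0.34469283855816))
rest (array([ 0.63560813, -0.22769879, -0.43414277, -0.00499759]), [[-0.2, -0.1], [-0.5, 0.5], [0.1, -0.3], [0.4, -0.2], [0.0, 0.1], [0.8, 0.5], [-0.6, -0.8]])
```

The crops confirm it: the large white marker lies on the lid, the small one on the table, and the rest is empty. Measured tops are lid ≈ 0.088, marker ≈ 0.105 and tab ≈ 0.093, which match the text within about 3 mm. Poses:

| Thing | x | y | yaw |
|---|---|---|---|
| Marker | 0.584 | 0.150 | -0.771 |
| Rest | 0.636 | -0.227 | -0.434 |
| Case | 0.585 | 0.148 | -0.173 |

For the marker grasp the tool angle has to go from 0.299 to 2.37, a turn of +2.07.

Emit:
{"op": "carry_out", "data": {
  "increments": [
    {"x": 1,"y": 2,"yaw": 0.05},
    {"x": 2.5,"y": 5,"yaw": 0.14},
    {"x": 4,"y": 8.5,"yaw": 0.24},
    {"x": 5.5,"y": 12,"yaw": 0.34},
    {"x": 7,"y": 15.5,"yaw": 0.44},
    {"x": 8.5,"y": 19,"yaw": 0.54},
    {"x": 10.5,"y": 22.5,"yaw": 0.64},
    {"x": 12.5,"y": 26,"yaw": 0.74},
    {"x": 14.5,"y": 29.5,"yaw": 0.84},
    {"x": 16.5,"y": 33,"yaw": 0.93},
    {"x": 18.5,"y": 36,"yaw": 1.0},
    {"x": 20,"y": 39,"yaw": 1.05}
  ],
  "fingers": 0.55,
  "squeeze": 40
}}

```text
validation failed for argument at $.in...
```

```bash
cat > st.py <<'E'
from cell import ctrl
import numpy as np,sys
s=ctrl.state();q=s['tool_rot'];a=2*np.arctan2(q[1],q[0])
print(round(s['time_s'],2),'tcp',np.round(s['tcp_pos'],4),'a',round(a%np.pi,3),'q7',round(s['joint_pos'][6],2),'op',round(s['opening'],4),'gf',round(s['grasp_force'],1),'F',np.round(s['wrist_force'],1))
if len(sys.argv)>1:
    g=np.array([float(v) for v in sys.argv[1:4]]);print('delta cm',np.round((g-s['tcp_pos'])*100,2),'yaw',round(((float(sys.argv[4])-a+np.pi/2)%np.pi)-np.pi/2,3))
E
python3 st.py .584 .150 .16 -0.771
```

```text
0.1 tcp [ 0.1986 -0.6446  0.2304] a 0.299 q7 -0.08 op 0.085 gf 0.0 F [ 0.2  0.2 -0.8]
delta cm [38.54 79.46 -7.04] yaw -1.07
```

Emit:
{"op": "carry_out", "data": {
  "increments": [
    {"x": 1,"y": 2,"z": 0,"yaw": 0.05},
    {"x": 2.5,"y": 5,"z": 0,"yaw": 0.14},
    {"x": 4,"y": 8.5,"z": 0,"yaw": 0.24},
    {"x": 5.5,"y": 12,"z": 0,"yaw": 0.34},
    {"x": 7,"y": 15.5,"z": 0,"yaw": 0.44},
    {"x": 8.5,"y": 19,"z": 0,"yaw": 0.54},
    {"x": 10.5,"y": 22.5,"z": 0,"yaw": 0.64},
    {"x": 12.5,"y": 26,"z": 0,"yaw": 0.74},
    {"x": 14.5,"y": 29.5,"z": 0,"yaw": 0.84},
    {"x": 16.5,"y": 33,"z": 0,"yaw": 0.93},
    {"x": 18.5,"y": 36,"z": 0,"yaw": 1.0},
    {"x": 20,"y": 39,"z": 0,"yaw": 1.05}
  ],
  "fingers": 0.55,
  "squeeze": 40
}}

```text
time_s: 1.1
tcp_pos: [0.3998, -0.2529, 0.2313]
tool_rot: [0.78, 0.626, 0.0, 0.0]
wrist_force: [0.9, 0.2, 0.3]
opening: 0.0472
grasp_force: 0.0
```

```bash
python3 st.py .584 .150 .16 -0.771
```

```text
1.1 tcp [ 0.3998 -0.2529  0.2313] a 1.353 q7 0.17 op 0.0472 gf 0.0 F [0.9 0.2 0.3]
delta cm [18.42 40.29 -7.13] yaw 1.017
```

All four numbers are needed in each row. I continue to above the marker.

Emit:
{"op": "carry_out", "data": {
  "increments": [
    {"x": 1,"y": 2,"z": 0,"yaw": 0.05},
    {"x": 2.5,"y": 5,"z": 0,"yaw": 0.14},
    {"x": 4,"y": 8.5,"z": 0,"yaw": 0.24},
    {"x": 5.5,"y": 12,"z": 0,"yaw": 0.34},
    {"x": 7,"y": 15.5,"z": 0,"yaw": 0.44},
    {"x": 8.5,"y": 19,"z": 0,"yaw": 0.54},
    {"x": 10.5,"y": 22.5,"z": 0,"yaw": 0.64},
    {"x": 12.5,"y": 26,"z": 0,"yaw": 0.74},
    {"x": 14.5,"y": 30,"z": -1,"yaw": 0.84},
    {"x": 16.5,"y": 34,"z": -3,"yaw": 0.93},
    {"x": 18,"y": 38,"z": -5,"yaw": 1.0},
    {"x": 18.4,"y": 40.3,"z": -7,"yaw": 1.02}
  ]
}}

```text
time_s: 2.1
tcp_pos: [0.5837, 0.1458, 0.1643]
tool_rot: [0.376, 0.927, 0.001, 0.001]
wrist_force: [0.9, -1.4, 1.0]
opening: 0.0472
grasp_force: 0.0
```

```bash
python3 st.py .584 .150 .092 -0.771; python3 - <<'E'
from cell import imaging
import cv2
c=imaging.read_camera('side')['pixels'][150:300,205:365,::-1]
d=imaging.read_camera('top')['pixels'][130:280,215:375,::-1]
import numpy as np
cv2.imwrite('pics/ab.png',cv2.resize(np.hstack([c,d]),None,fx=2.5,fy=2.5,interpolation=cv2.INTER_CUBIC))
E
```

```text
2.1 tcp [0.5837 0.1458 0.1643] a 2.371 q7 0.13 op 0.0472 gf 0.0 F [ 0.9 -1.4  1. ]
delta cm [ 0.03  0.42 -7.23] yaw -0.0
```

View pics/ab.png

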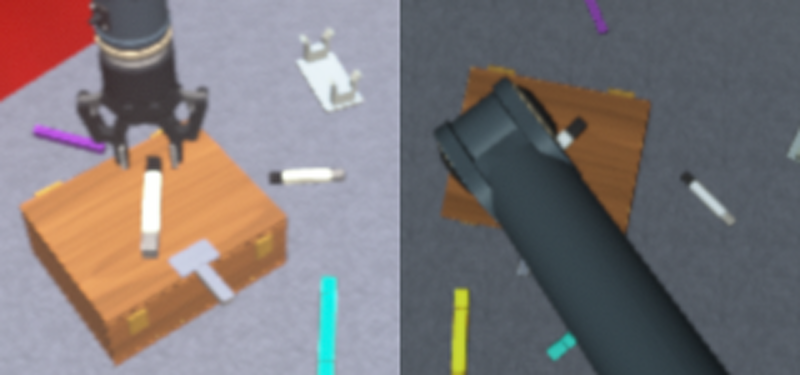

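The picture shows the two fingers straddling the marker's line, near (150,160) in the crop, with the look-alike well clear to the right. I descend in two stages.

Emit:
{"op": "carry_out", "data": {
  "increments": [
    {"x": 0.1,"y": 0.1,"z": -1,"yaw": 0},
    {"x": 0.1,"y": 0.1,"z": -2.5,"yaw": 0},
    {"x": 0.1,"y": 0.1,"z": -4,"yaw": 0},
    {"x": 0.1,"y": 0.1,"z": -5,"yaw": 0},
    {"x": 0.1,"y": 0.1,"z": -5.8,"yaw": 0},
    {"x": 0.1,"y": 0.1,"z": -5.8,"yaw": 0},
    {"x": 0.1,"y": 0.1,"z": -5.8,"yaw": 0}
  ]
}}

```text
time_s: 2.78
tcp_pos: [0.5828, 0.144, 0.1065]
tool_rot: [0.377, 0.926, -0.0, 0.0]
wrist_force: [0.0, 0.2, 0.9]
opening: 0.0471
grasp_force: 0.0
```

```bash
python3 st.py .584 .150 .093 -0.771
```

```text
2.78 tcp [0.5828 0.144  0.1065] a 2.368 q7 0.09 op 0.0471 gf 0.0 F [0.  0.2 0.9]
delta cm [ 0.12  0.6  -1.35] yaw 0.003
```

Emit:
{"op": "carry_out", "data": {
  "increments": [
    {"x": 0.1,"y": 0.6,"z": 0,"yaw": 0},
    {"x": 0.1,"y": 0.6,"z": -0.5,"yaw": 0},
    {"x": 0.1,"y": 0.6,"z": -1.0,"yaw": 0},
    {"x": 0.1,"y": 0.6,"z": -1.3,"yaw": 0},
    {"x": 0.1,"y": 0.6,"z": -1.3,"yaw": 0},
    {"x": 0.1,"y": 0.6,"z": -1.3,"yaw": 0}
  ]
}}

```text
time_s: 3.28
tcp_pos: [0.5834, 0.1505, 0.0931]
tool_rot: [0.377, 0.926, -0.0, -0.0]
wrist_force: [-0.5, -0.6, 0.5]
opening: 0.0469
grasp_force: 0.0
```

```bash
python3 st.py .584 .150 .093 -0.771
```

```text
3.28 tcp [0.5834 0.1505 0.0931] a 2.369 q7 0.07 op 0.0469 gf 0.0 F [-0.5 -0.6  0.5]
delta cm [ 0.06 -0.05 -0.01] yaw 0.002
```

Emit:
{"op": "carry_out", "data": {
  "increments": [
    {"x": 0,"y": 0,"z": 0,"yaw": 0},
    {"x": 0,"y": 0,"z": 0,"yaw": 0},
    {"x": 0,"y": 0,"z": 0,"yaw": 0},
    {"x": 0,"y": 0,"z": 0,"yaw": 0},
    {"x": 0,"y": 0,"z": 0,"yaw": 0},
    {"x": 0,"y": 0,"z": 0,"yaw": 0},
    {"x": 0,"y": 0,"z": 0,"yaw": 0},
    {"x": 0,"y": 0,"z": 0,"yaw": 0}
  ],
  "fingers": 0,
  "squeeze": 40
}}

```text
time_s: 3.95
tcp_pos: [0.5839, 0.1508, 0.0938]
tool_rot: [0.377, 0.926, 0.0, 0.0]
wrist_force: [0.6, 0.2, 2.4]
opening: 0.0166
grasp_force: 41.6
```

Emit:
{"op": "carry_out", "data": {
  "increments": [
    {"x": 0,"y": 0,"z": 0.4,"yaw": 0},
    {"x": 0,"y": 0,"z": 1.2,"yaw": 0},
    {"x": 0,"y": 0,"z": 2.5,"yaw": 0},
    {"x": 0,"y": 0,"z": 4,"yaw": 0},
    {"x": 0,"y": 0,"z": 5.3,"yaw": 0},
    {"x": 0,"y": 0,"z": 6,"yaw": 0},
    {"x": 0,"y": 0,"z": 6,"yaw": 0}
  ]
}}

```text
time_s: 4.53
tcp_pos: [0.5848, 0.1513, 0.156]
tool_rot: [0.377, 0.926, 0.001, 0.002]
wrist_force: [0.5, -0.1, -0.1]
opening: 0.0167
grasp_force: 41.2
```

```bash
python3 st.py .636 -.227 .153 -0.434;  python3 - <<'E'
from cell import imaging
import cv2
c=imaging.read_camera('side')['pixels'][120:270,205:365,::-1]
cv2.imwrite('pics/lift.png',cv2.resize(c,None,fx=4,fy=4,interpolation=cv2.INTER_CUBIC))
E
```

```text
4.53 tcp [0.5848 0.1513 0.156 ] a 2.369 q7 0.12 op 0.0167 gf 41.2 F [ 0.5 -0.1 -0.1]
delta cm [  5.12 -37.83  -0.3 ] yaw 0.339
```

View pics/lift.png

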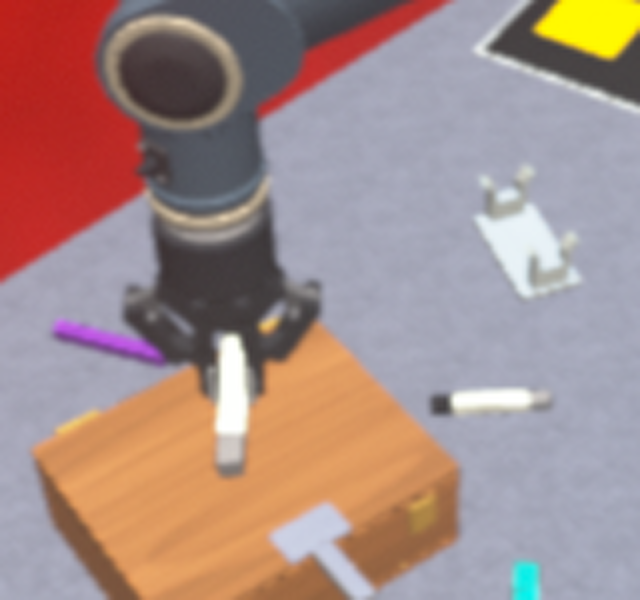

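The marker is gripped at its middle and held level, with the grey end at (231,450) in the crop. I carry it to above the rest.

Emit:
{"op": "carry_out", "data": {
  "increments": [
    {"x": 0.1,"y": -1,"z": 0,"yaw": 0.01},
    {"x": 0.4,"y": -3,"z": 0,"yaw": 0.03},
    {"x": 0.9,"y": -6.5,"z": 0,"yaw": 0.06},
    {"x": 1.4,"y": -10.5,"z": 0,"yaw": 0.09},
    {"x": 2,"y": -14.5,"z": 0,"yaw": 0.13},
    {"x": 2.5,"y": -18.5,"z": 0,"yaw": 0.17},
    {"x": 3.1,"y": -22.5,"z": 0,"yaw": 0.2},
    {"x": 3.6,"y": -26.5,"z": 0,"yaw": 0.24},
    {"x": 4.1,"y": -30.5,"z": 0,"yaw": 0.27},
    {"x": 4.6,"y": -34,"z": 0,"yaw": 0.31},
    {"x": 5,"y": -36.5,"z": 0,"yaw": 0.33},
    {"x": 5.1,"y": -37.8,"z": 0,"yaw": 0.34}
  ]
}}

```text
time_s: 5.58
tcp_pos: [0.6337, -0.2333, 0.1516]
tool_rot: [0.217, 0.976, -0.001, -0.001]
wrist_force: [0.2, -0.1, -1.4]
opening: 0.0166
grasp_force: 41.1
```

Emit:
{"op": "carry_out", "data": {
  "increments": [
    {"x": 0,"y": 0,"z": -1,"yaw": 0},
    {"x": 0,"y": 0,"z": -2.5,"yaw": 0},
    {"x": 0,"y": 0,"z": -4,"yaw": 0},
    {"x": 0,"y": 0,"z": -5.5,"yaw": 0},
    {"x": 0,"y": 0,"z": -6.5,"yaw": 0},
    {"x": 0,"y": 0,"z": -7,"yaw": 0},
    {"x": 0,"y": 0,"z": -7,"yaw": 0},
    {"x": 0,"y": 0,"z": -7,"yaw": 0}
  ]
}}

```text
time_s: 6.25
tcp_pos: [0.6349, -0.2268, 0.0833]
tool_rot: [0.214, 0.977, 0.0, -0.0]
wrist_force: [0.6, 0.4, -0.2]
opening: 0.0165
grasp_force: 41.1
```

```bash
python3 st.py .636 -.227 .068 -0.434;  python3 - <<'E'
from cell import imaging
import cv2,numpy as np
c=imaging.read_camera('side')['pixels'][130:205,295:375,::-1]
d=imaging.read_camera('top')['pixels'][150:225,345:425,::-1]
cv2.imwrite('pics/over.png',cv2.resize(np.hstack([c,d]),None,fx=5,fy=5,interpolation=cv2.INTER_CUBIC))
E
```

```text
6.25 tcp [ 0.6349 -0.2268  0.0833] a 2.71 q7 0.99 op 0.0165 gf 41.1 F [ 0.6  0.4 -0.2]
delta cm [ 0.11 -0.02 -1.53] yaw -0.002
```

View pics/over.png

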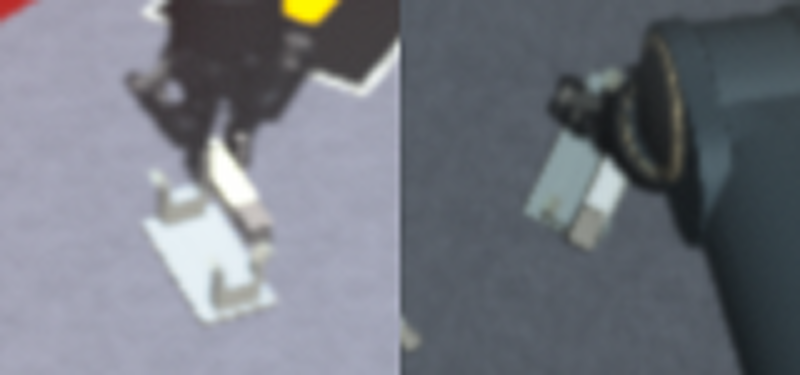

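```bash
python3 - <<'E'
from h import *
d=np.array([np.cos(-.432),np.sin(-.432),0]);n=np.array([-d[1],d[0],0])
c=np.array([.6349,-.2268,.089])
f=lambda P:( ((proj('side',P)[0]-[295,130])*5+2).round(), ((proj('top',P)[0]-[345,150])*5+2+[400,0]).round())
for s in(1,-1): print('grey end top corner',s,f(c-.07*d+s*.009*n+[0,0,.009]), 'bottom',f(c-.07*d+s*.009*n-[0,0,.009]))
print('cap/body?')
r=np.array([.6356,-.2274,0])
for sx in(1,-1):
  for s in(1,-1): print('upright outer top corner',sx,s,f(r+sx*.053*d+s*.028*n+[0,0,.053]))
E
```

```text
grey end top corner 1 (array([248., 227.]), array([564., 238.])) bottom (array([246., 247.]), array([560., 239.]))
grey end top corner -1 (array([273., 220.]), array([589., 250.])) bottom (array([271., 240.]), array([584., 251.]))
cap/body?
upright outer top corner 1 1 (array([146., 171.]), array([606.,  63.]))
upright outer top corner 1 -1 (array([218., 152.]), array([681.,  99.]))
upright outer top corner -1 1 (array([208., 267.]), array([539., 205.]))
upright outer top corner -1 -1 (array([283., 246.]), array([615., 241.]))
```

The model and picture agree to about 1–2 mm, and the grey end sits over the near notch. I lower it into the flare, watching the force.

Emit:
{"op": "carry_out", "data": {
  "increments": [
    {"x": 0.1,"y": 0,"z": -0.8,"yaw": 0},
    {"x": 0.1,"y": 0,"z": -1.8,"yaw": 0},
    {"x": 0.1,"y": 0,"z": -2.7,"yaw": 0},
    {"x": 0.1,"y": 0,"z": -3.3,"yaw": 0},
    {"x": 0.1,"y": 0,"z": -3.6,"yaw": 0},
    {"x": 0.1,"y": 0,"z": -3.6,"yaw": 0},
    {"x": 0.1,"y": 0,"z": -3.6,"yaw": 0}
  ]
}}

```text
time_s: 6.93
tcp_pos: [0.6359, -0.2261, 0.0473]
tool_rot: [0.214, 0.977, 0.001, -0.0]
wrist_force: [0.1, 2.6, 1.5]
opening: 0.017
grasp_force: 41.3
```

```bash
python3 st.py .636 -.227 .034 -0.434;  python3 - <<'E'
from cell import imaging
import cv2,numpy as np
c=imaging.read_camera('side')['pixels'][130:205,295:375,::-1]
d=imaging.read_camera('top')['pixels'][150:225,345:425,::-1]
cv2.imwrite('pics/in.png',cv2.resize(np.hstack([c,d]),None,fx=5,fy=5,interpolation=cv2.INTER_CUBIC))
E
```

```text
6.93 tcp [ 0.6359 -0.2261  0.0473] a 2.709 q7 0.97 op 0.017 gf 41.3 F [0.1 2.6 1.5]
delta cm [ 0.01 -0.09 -1.33] yaw -0.002
```

View pics/in.png

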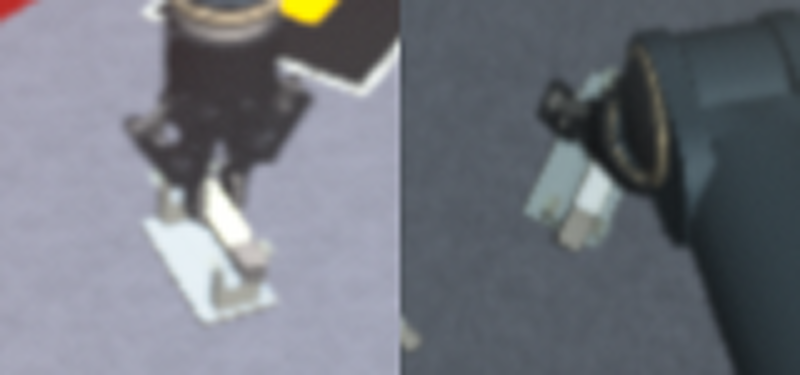

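In the side view the marker sits close to the right horn, and the +y force says the flare is pushing it left. I shift 2 mm that way and lower slowly.

Emit:
{"op": "carry_out", "data": {
  "increments": [
    {"x": 0.04,"y": 0.1,"z": 0.1,"yaw": 0},
    {"x": 0.08,"y": 0.18,"z": 0.1,"yaw": 0},
    {"x": 0.08,"y": 0.18,"z": -0.1,"yaw": 0},
    {"x": 0.08,"y": 0.18,"z": -0.4,"yaw": 0},
    {"x": 0.08,"y": 0.18,"z": -0.6,"yaw": 0},
    {"x": 0.08,"y": 0.18,"z": -0.6,"yaw": 0}
  ]
}}

```text
time_s: 7.53
tcp_pos: [0.6364, -0.2255, 0.0408]
tool_rot: [0.215, 0.977, 0.0, -0.0]
wrist_force: [0.3, 1.1, -0.5]
opening: 0.0171
grasp_force: 41.3
```

```bash
python3 st.py .636 -.227 .034 -0.434
```

```text
7.53 tcp [ 0.6364 -0.2255  0.0408] a 2.709 q7 0.96 op 0.0171 gf 41.3 F [ 0.3  1.1 -0.5]
delta cm [-0.04 -0.15 -0.68] yaw -0.001
```

Emit:
{"op": "carry_out", "data": {
  "increments": [
    {"x": 0.02,"y": 0.05,"z": -0.2,"yaw": 0},
    {"x": 0.02,"y": 0.05,"z": -0.4,"yaw": 0},
    {"x": 0.02,"y": 0.05,"z": -0.6,"yaw": 0},
    {"x": 0.02,"y": 0.05,"z": -0.7,"yaw": 0},
    {"x": 0.02,"y": 0.05,"z": -0.75,"yaw": 0},
    {"x": 0.02,"y": 0.05,"z": -0.75,"yaw": 0}
  ]
}}

```text
time_s: 8.03
tcp_pos: [0.6363, -0.2253, 0.0344]
tool_rot: [0.215, 0.977, -0.0, -0.0]
wrist_force: [-2.5, 0.5, 4.2]
opening: 0.0169
grasp_force: 41.9
```

```bash
python3 st.py
```

```text
8.03 tcp [ 0.6363 -0.2253  0.0344] a 2.709 q7 0.96 op 0.0169 gf 41.9 F [-2.5  0.5  4.2]
```

Contact with the floor (4 N) comes at the expected height, so I release and rise.

Emit:
{"op": "carry_out", "data": {
  "increments": [
    {"x": 0,"y": 0,"z": 0,"yaw": 0},
    {"x": 0,"y": 0,"z": 0,"yaw": 0},
    {"x": 0,"y": 0,"z": 0,"yaw": 0},
    {"x": 0,"y": 0,"z": 0,"yaw": 0},
    {"x": 0,"y": 0,"z": 0,"yaw": 0},
    {"x": 0,"y": 0,"z": 0,"yaw": 0}
  ],
  "fingers": 0.55
}}

```text
time_s: 8.53
tcp_pos: [0.6366, -0.2251, 0.0338]
tool_rot: [0.215, 0.977, 0.0, -0.0]
wrist_force: [-0.1, -0.2, 1.2]
opening: 0.0469
grasp_force: 0.0
```

Emit:
{"op": "carry_out", "data": {
  "increments": [
    {"x": 0,"y": 0,"z": 0.8,"yaw": 0},
    {"x": 0,"y": 0,"z": 2.5,"yaw": 0},
    {"x": 0,"y": 0,"z": 5,"yaw": 0},
    {"x": 0,"y": 0,"z": 8,"yaw": 0},
    {"x": 0,"y": 2,"z": 11,"yaw": 0},
    {"x": -1,"y": 5,"z": 13,"yaw": 0.04},
    {"x": -2,"y": 9,"z": 13,"yaw": 0.08},
    {"x": -3.5,"y": 13,"z": 13,"yaw": 0.12},
    {"x": -5,"y": 17,"z": 13,"yaw": 0.16},
    {"x": -6.5,"y": 20,"z": 13,"yaw": 0.2},
    {"x": -8,"y": 23,"z": 13,"yaw": 0.24},
    {"x": -9,"y": 25,"z": 13,"yaw": 0.26}
  ]
}}

```text
time_s: 9.53
tcp_pos: [0.5449, 0.0287, 0.1649]
tool_rot: [0.083, 0.997, 0.0, 0.0]
wrist_force: [0.6, -0.3, 0.9]
opening: 0.0466
grasp_force: 0.0
```

```bash
python3 st.py .4546 .1712 .15 -0.173;  python3 - <<'E'
from cell import imaging
import cv2,numpy as np
c=imaging.read_camera('side')['pixels'][140:215,295:375,::-1]
d=imaging.read_camera('top')['pixels'][150:225,345:425,::-1]
cv2.imwrite('pics/rest.png',cv2.resize(np.hstack([c,d]),None,fx=5,fy=5,interpolation=cv2.INTER_CUBIC))
E
```

```text
9.53 tcp [0.5449 0.0287 0.1649] a 2.975 q7 0.86 op 0.0466 gf 0.0 F [ 0.6 -0.3  0.9]
delta cm [-9.03 14.25 -1.49] yaw -0.006
```

View pics/rest.png

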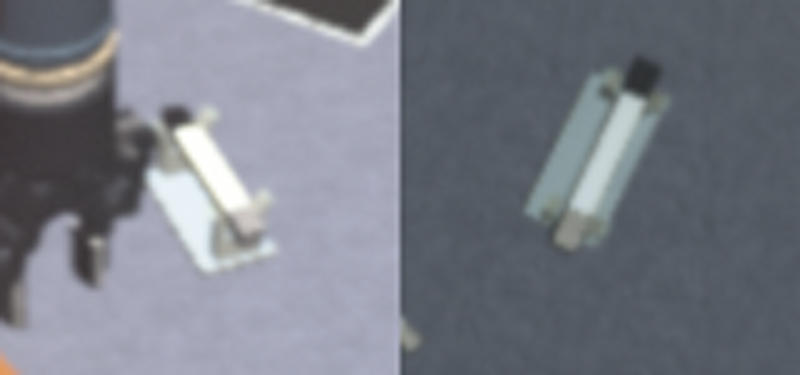

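```bash
python3 - <<'E'
from h import *
d=np.array([np.cos(-.434),np.sin(-.434),0])
for r in ([.6356,-.2272,0],[.6366,-.2251,0]):
  r=np.array(r)
  f=lambda P:( ((proj('side',P)[0]-[295,140])*5+2).round(), ((proj('top',P)[0]-[345,150])*5+2+[400,0]).round())
  for s in(1,-1): print(s,f(r+s*.07*d+[0,0,.048]))
# free fit of marker top ends from top view at z .048, and foot corners from top at z .008
def ray(u,v,z):
  c=C['top'];p=np.array([((u-400-2)/5+345-c['cx'])/c['fx'],((v-2)/5+150-c['cy'])/c['fy'],1]);w=c['pose'][:3,:3]@p;o=c['pose'][:3,3];return o+w*(z-o[2])/w[2]
b,g=ray(648,60,.048),ray(567,247,.048);print('marker',(b+g)/2,np.linalg.norm(b-g),np.arctan2(*(b-g)[1::-1]))
E
```

```text
1 (array([172., 103.]), array([653.,  60.]))
-1 (array([255., 228.]), array([564., 246.]))
1 (array([169., 104.]), array([650.,  58.]))
-1 (array([252., 229.]), array([561., 244.]))
marker [ 0.6351559  -0.22646132  0.048     ] 0.13827761565485505 -0.3993456961462612
```

The marker lies level in both notches. Its ends are at (567,247) and (648,60) against (564,246) and (653,60) predicted, so it is centred within about 1 mm. Now I go to the tab at (0.455, 0.171).

Emit:
{"op": "carry_out", "data": {
  "increments": [
    {"x": -1,"y": 2,"z": 0,"yaw": 0},
    {"x": -3,"y": 5,"z": 0,"yaw": 0},
    {"x": -5,"y": 8,"z": 0,"yaw": 0},
    {"x": -7,"y": 11,"z": 0,"yaw": 0},
    {"x": -8.5,"y": 13.3,"z": -1,"yaw": 0},
    {"x": -9,"y": 14.2,"z": -2.5,"yaw": 0},
    {"x": -9,"y": 14.2,"z": -4,"yaw": 0},
    {"x": -9,"y": 14.2,"z": -5,"yaw": 0},
    {"x": -9,"y": 14.2,"z": -5,"yaw": 0},
    {"x": -9,"y": 14.2,"z": -5,"yaw": 0}
  ]
}}

```text
time_s: 10.47
tcp_pos: [0.4574, 0.1661, 0.1137]
tool_rot: [0.087, 0.996, -0.0, -0.0]
wrist_force: [1.1, -0.3, 0.0]
opening: 0.0469
grasp_force: 0.0
```

```bash
python3 st.py .4546 .1712 .071 -0.173;  python3 - <<'E'
from cell import imaging
import cv2,numpy as np
c=imaging.read_camera('side')['pixels'][175:295,225:345,::-1]
cv2.imwrite('pics/tab.png',cv2.resize(c,None,fx=5,fy=5,interpolation=cv2.INTER_CUBIC))
E
```

```text
10.47 tcp [0.4574 0.1661 0.1137] a 2.967 q7 0.5 op 0.0469 gf 0.0 F [ 1.1 -0.3  0. ]
delta cm [-0.28  0.51 -4.27] yaw 0.002
```

View pics/tab.png

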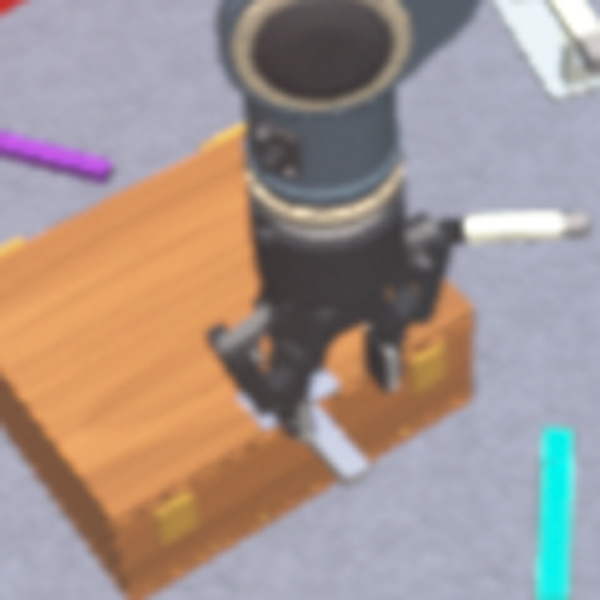

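The open fingers are in line with the tab (its end at (350,470)) and about 4 cm above it. I correct the offset and descend.

Emit:
{"op": "carry_out", "data": {
  "increments": [
    {"x": -0.3,"y": 0.5,"z": 0,"yaw": 0},
    {"x": -0.3,"y": 0.5,"z": -0.5,"yaw": 0},
    {"x": -0.3,"y": 0.5,"z": -1.3,"yaw": 0},
    {"x": -0.3,"y": 0.5,"z": -2.2,"yaw": 0},
    {"x": -0.3,"y": 0.5,"z": -3.2,"yaw": 0},
    {"x": -0.3,"y": 0.5,"z": -4,"yaw": 0},
    {"x": -0.3,"y": 0.5,"z": -4.2,"yaw": 0},
    {"x": -0.3,"y": 0.5,"z": -4.2,"yaw": 0}
  ]
}}

```text
time_s: 11.18
tcp_pos: [0.453, 0.1718, 0.0708]
tool_rot: [0.086, 0.996, -0.0, -0.001]
wrist_force: [0.4, 0.7, 0.3]
opening: 0.047
grasp_force: 0.0
```

Emit:
{"op": "carry_out", "data": {
  "increments": [
    {"x": 0,"y": 0,"z": 0,"yaw": 0},
    {"x": 0,"y": 0,"z": 0,"yaw": 0},
    {"x": 0,"y": 0,"z": 0,"yaw": 0},
    {"x": 0,"y": 0,"z": 0,"yaw": 0},
    {"x": 0,"y": 0,"z": 0,"yaw": 0},
    {"x": 0,"y": 0,"z": 0,"yaw": 0},
    {"x": 0,"y": 0,"z": 0,"yaw": 0},
    {"x": 0,"y": 0,"z": 0,"yaw": 0}
  ],
  "fingers": 0,
  "squeeze": 50
}}

```text
time_s: 11.85
tcp_pos: [0.4542, 0.1739, 0.0725]
tool_rot: [0.086, 0.996, 0.002, 0.001]
wrist_force: [1.2, 5.5, -2.3]
opening: 0.0147
grasp_force: 53.6
```

```bash
python3 st.py .4546 .1712 .071 -0.173; python3 - <<'E'
import numpy as np
u=np.array([np.cos(-.173),np.sin(-.173)])
for t in np.arange(5,66,5):
    a=np.radians(t);dx=.232-(.232*np.cos(a)-.004*np.sin(a));dz=.232*np.sin(a)+.004*np.cos(a)-.004
    print(t,np.round(100*np.r_[dx*u,dz],2))
E
```

```text
11.85 tcp [0.4542 0.1739 0.0725] a 2.97 q7 0.42 op 0.0147 gf 53.6 F [ 1.2  5.5 -2.3]
delta cm [ 0.04 -0.27 -0.15] yaw -0.001
5 [ 0.12 -0.02  2.02]
10 [ 0.42 -0.07  4.02]
15 [ 0.88 -0.15  5.99]
20 [ 1.51 -0.26  7.91]
25 [ 2.31 -0.4   9.77]
30 [ 3.26 -0.57 11.55]
35 [ 4.36 -0.76 13.23]
40 [ 5.6  -0.98 14.82]
45 [ 6.97 -1.22 16.29]
50 [ 8.47 -1.48 17.63]
55 [10.07 -1.76 18.83]
60 [11.77 -2.06 19.89]
65 [13.55 -2.37 20.8 ]
```

The tab is held (14.7 mm reading, as the marker also read 1.4 mm small). I lift along the arc, with a 2 mm y correction.

Emit:
{"op": "carry_out", "data": {
  "increments": [
    {"x": 0,"y": 0.15,"z": 0,"yaw": 0},
    {"x": 0,"y": 0.2,"z": 0.4,"yaw": 0},
    {"x": 0,"y": 0.2,"z": 1,"yaw": 0},
    {"x": 0.12,"y": 0.18,"z": 2.02,"yaw": 0},
    {"x": 0.25,"y": 0.16,"z": 3,"yaw": 0},
    {"x": 0.42,"y": 0.13,"z": 4.02,"yaw": 0},
    {"x": 0.63,"y": 0.1,"z": 5,"yaw": 0},
    {"x": 0.88,"y": 0.05,"z": 5.99,"yaw": 0},
    {"x": 1.2,"y": 0,"z": 6.95,"yaw": 0},
    {"x": 1.51,"y": -0.06,"z": 7.91,"yaw": 0},
    {"x": 1.51,"y": -0.06,"z": 7.91,"yaw": 0},
    {"x": 1.51,"y": -0.06,"z": 7.91,"yaw": 0}
  ]
}}

```text
time_s: 12.85
tcp_pos: [0.4702, 0.1711, 0.1515]
tool_rot: [0.087, 0.996, 0.001, 0.002]
wrist_force: [6.2, 1.9, -4.4]
opening: 0.0147
grasp_force: 52.5
```

```bash
python3 st.py
```

```text
12.85 tcp [0.4702 0.1711 0.1515] a 2.968 q7 0.55 op 0.0147 gf 52.5 F [ 6.2  1.9 -4.4]
```

Emit:
{"op": "carry_out", "data": {
  "increments": [
    {"x": 0.4,"y": -0.05,"z": 0.7,"yaw": 0},
    {"x": 0.8,"y": -0.1,"z": 1.4,"yaw": 0},
    {"x": 1.0,"y": -0.14,"z": 1.86,"yaw": 0},
    {"x": 1.5,"y": -0.22,"z": 2.76,"yaw": 0},
    {"x": 1.95,"y": -0.31,"z": 3.64,"yaw": 0},
    {"x": 2.5,"y": -0.4,"z": 4.5,"yaw": 0},
    {"x": 3.05,"y": -0.5,"z": 5.32,"yaw": 0},
    {"x": 3.65,"y": -0.6,"z": 6.13,"yaw": 0},
    {"x": 4.29,"y": -0.72,"z": 6.91,"yaw": 0},
    {"x": 4.29,"y": -0.72,"z": 6.91,"yaw": 0},
    {"x": 4.29,"y": -0.72,"z": 6.91,"yaw": 0}
  ]
}}

```text
time_s: 13.77
tcp_pos: [0.5123, 0.1636, 0.2204]
tool_rot: [0.087, 0.996, -0.0, 0.0]
wrist_force: [3.8, -0.1, -4.9]
opening: 0.0149
grasp_force: 52.2
```

```bash
python3 st.py
```

```text
13.77 tcp [0.5123 0.1636 0.2204] a 2.968 q7 0.65 op 0.0149 gf 52.2 F [ 3.8 -0.1 -4.9]
```

Emit:
{"op": "carry_out", "data": {
  "increments": [
    {"x": 0.4,"y": -0.06,"z": 0.4,"yaw": 0},
    {"x": 0.8,"y": -0.12,"z": 0.8,"yaw": 0},
    {"x": 1.45,"y": -0.24,"z": 1.47,"yaw": 0},
    {"x": 2.2,"y": -0.37,"z": 2.16,"yaw": 0},
    {"x": 2.97,"y": -0.5,"z": 2.81,"yaw": 0},
    {"x": 3.75,"y": -0.64,"z": 3.43,"yaw": 0},
    {"x": 4.55,"y": -0.78,"z": 4.01,"yaw": 0},
    {"x": 5.4,"y": -0.93,"z": 4.55,"yaw": 0},
    {"x": 6.25,"y": -1.08,"z": 5.07,"yaw": 0},
    {"x": 6.25,"y": -1.08,"z": 5.07,"yaw": 0},
    {"x": 6.25,"y": -1.08,"z": 5.07,"yaw": 0},
    {"x": 6.25,"y": -1.08,"z": 5.07,"yaw": 0}
  ]
}}

```text
time_s: 14.77
tcp_pos: [0.5747, 0.1527, 0.2708]
tool_rot: [0.086, 0.996, -0.0, 0.001]
wrist_force: [3.1, -3.0, -8.7]
opening: 0.0146
grasp_force: 52.5
```

```bash
python3 st.py; python3 - <<'E'
from cell import imaging
import cv2,numpy as np
c=imaging.read_camera('side')['pixels'][95:295,195:395,::-1]
d=imaging.read_camera('top')['pixels'][100:300,215:415,::-1]
cv2.imwrite('pics/open.png',cv2.resize(np.hstack([c,d]),None,fx=2,fy=2,interpolation=cv2.INTER_CUBIC))
E
```

```text
14.77 tcp [0.5747 0.1527 0.2708] a 2.969 q7 0.72 op 0.0146 gf 52.5 F [ 3.1 -3.  -8.7]
```

View pics/open.png

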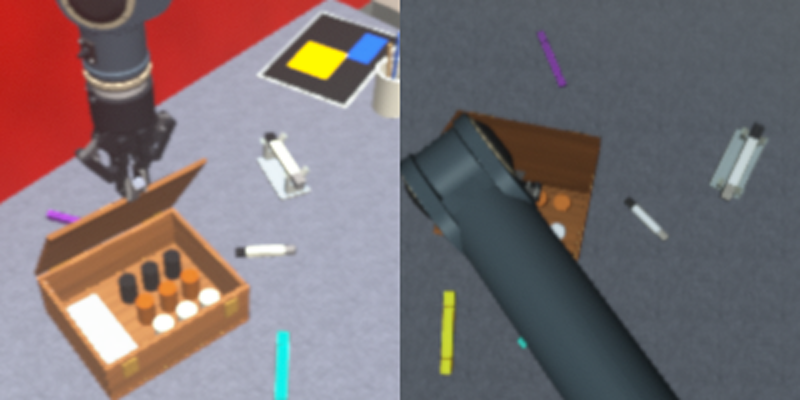

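```bash
python3 - <<'E'
from h import *
y=-.173;R=np.array([[np.cos(y),-np.sin(y),0],[np.sin(y),np.cos(y),0],[0,0,1]])
o=np.array([.5846,.1485,-.001])
for t in(55,58,60,62,65):
    a=np.radians(t);f=[]
    for sy in(-.12,.12):
        for h in(0,.008):
            P=o+R@np.array([.1-.2*np.cos(a)+h*np.sin(a),sy,.082+.2*np.sin(a)+h*np.cos(a)]);f.append(((proj('side',P)[0]-[195,95])*2+.5).round(1).tolist())
    print(t,f)
E
```

```text
55 [[213.2, 169.3], [210.3, 164.2], [55.4, 249.0], [52.2, 243.4]]
58 [[209.4, 162.7], [206.4, 157.6], [51.2, 241.7], [48.1, 236.1]]
60 [[206.7, 158.3], [203.7, 153.4], [48.5, 236.9], [45.3, 231.4]]
62 [[204.0, 154.0], [201.0, 149.2], [45.7, 232.1], [42.5, 226.7]]
65 [[200.0, 147.8], [196.8, 143.1], [41.5, 225.1], [38.3, 219.8]]
```

I have now viewed 11 pictures, one over the limit of 10, so no more viewing. I check the angle by numbers only, fitting the lid's front edge in the side image.

```bash
python3 - <<'E'
from h import *
from cell import imaging
from scipy.optimize import minimize_scalar
im=imaging.read_camera('side')['pixels'].astype(int)
m=(im[:,:,0]-im[:,:,2]>25)&(im[:,:,0]<200)
y=-.173;R=np.array([[np.cos(y),-np.sin(y),0],[np.sin(y),np.cos(y),0],[0,0,1]])
o=np.array([.5846,.1485,-.001])
def edge(t):
    a=np.radians(t);q=[]
    for h in(0,.008):
        q.append([proj('side',o+R@np.array([.1-.2*np.cos(a)+h*np.sin(a),s,.082+.2*np.sin(a)+h*np.cos(a)]))[0] for s in(-.12,.12)])
    return q
cols=[u for u in list(range(224,242))+list(range(276,295))]
obs={}
for u in cols:
    for v in range(150,235):
        if m[v:v+4,u].all(): obs[u]=v-.5;break
print(obs)
def cost(t):
    L=[np.interp(u,[l[1][0],l[0][0]],[l[1][1],l[0][1]]) for u in obs for l in[min(edge(t),key=lambda l:np.interp(u,[l[1][0],l[0][0]],[l[1][1],l[0][1]]))]]
    return np.median(np.abs(np.array(L)-list(obs.values())))
for t in range(54,67,1): print(t,round(cost(t),2),end='; ')
from cell import ctrl
F=ctrl.state()['wrist_force'];print(F,ctrl.state()['tcp_pos'])
E
```

```text
{224: 149.5, 225: 149.5, 226: 149.5, 227: 149.5, 228: 149.5, 229: 149.5, 230: 149.5, 231: 149.5, 232: 149.5, 233: 149.5, 234: 149.5, 235: 149.5, 236: 149.5, 237: 149.5, 238: 149.5, 239: 149.5, 240: 149.5, 241: 150.5, 276: 186.5, 277: 185.5, 278: 184.5, 279: 184.5, 280: 183.5, 281: 183.5, 282: 182.5, 283: 182.5, 284: 181.5, 285: 181.5, 286: 180.5, 287: 180.5, 288: 179.5, 289: 179.5, 290: 178.5, 291: 178.5, 292: 177.5, 293: 176.5, 294: 214.5}
54 33.26; 55 34.7; 56 36.13; 57 37.56; 58 38.98; 59 40.39; 60 41.79; 61 43.17; 62 44.55; 63 43.91; 64 42.46; 65 41.04; 66 39.62; [ 3.88911591 -3.08841682 -8.25647318] [0.57455855 0.15272133 0.2706692 ]
```

```bash
python3 - <<'E'
from h import *
y=-.173;R=np.array([[np.cos(y),-np.sin(y),0],[np.sin(y),np.cos(y),0],[0,0,1]])
o0=np.array([.5846,.1485,0])
for dz in(0,-.0037):
  for t in range(55,66):
    a=np.radians(t);r=[]
    for h in(0,.008):
        l=[proj('side',o0+[0,0,dz]+R@np.array([.1-.2*np.cos(a)+h*np.sin(a),s,.082+.2*np.sin(a)+h*np.cos(a)]))[0] for s in(.12,-.12)]
        r+= [np.interp(u,[l[0][0],l[1][0]],[l[0][1],l[1][1]]).round(1) for u in(280,285,290)]+[l[1].round(1).tolist()]
    print(dz,t,r)
print('obs 183.5 181.5 178.5')
E
```

```text
0 55 [np.float64(189.9), np.float64(187.4), np.float64(184.9), [301.4, 179.1], np.float64(186.5), np.float64(184.0), np.float64(181.5), [299.9, 176.6]]
0 56 [np.float64(188.4), np.float64(185.9), np.float64(183.4), [300.7, 178.0], np.float64(185.1), np.float64(182.6), np.float64(180.1), [299.2, 175.5]]
0 57 [np.float64(187.0), np.float64(184.5), np.float64(182.0), [300.1, 176.9], np.float64(183.6), np.float64(181.1), np.float64(178.6), [298.6, 174.4]]
0 58 [np.float64(185.5), np.float64(183.0), np.float64(180.5), [299.4, 175.8], np.float64(182.2), np.float64(179.7), np.float64(177.2), [297.9, 173.3]]
0 59 [np.float64(184.1), np.float64(181.6), np.float64(179.1), [298.8, 174.7], np.float64(180.7), np.float64(178.3), np.float64(175.8), [297.3, 172.2]]
0 60 [np.float64(182.6), np.float64(180.1), np.float64(177.6), [298.1, 173.6], np.float64(179.3), np.float64(176.9), np.float64(174.4), [296.6, 171.2]]
0 61 [np.float64(181.2), np.float64(178.7), np.float64(176.2), [297.4, 172.6], np.float64(177.9), np.float64(175.5), np.float64(173.0), [295.9, 170.1]]
0 62 [np.float64(179.7), np.float64(
[... 1631 characters left out ...]
t64(176.5), np.float64(174.1), [295.9, 171.1]]
-0.0037 62 [np.float64(180.8), np.float64(178.3), np.float64(175.9), [296.8, 172.5], np.float64(177.6), np.float64(175.1), np.float64(172.7), [295.3, 170.1]]
-0.0037 63 [np.float64(179.4), np.float64(176.9), np.float64(174.5), [296.1, 171.5], np.float64(176.2), np.float64(173.7), np.float64(171.3), [294.6, 169.1]]
-0.0037 64 [np.float64(178.0), np.float64(175.5), np.float64(173.1), [295.4, 170.4], np.float64(174.8), np.float64(172.4), np.float64(169.9), [293.9, 168.1]]
-0.0037 65 [np.float64(176.6), np.float64(174.2), np.float64(171.7), [294.8, 169.4], np.float64(173.4), np.float64(171.0), np.float64(168.6), [293.2, 167.0]]
obs 183.5 181.5 178.5
```

```bash
python3 - <<'E'
from cell import imaging
im=imaging.read_camera('side')['pixels'].astype(int);d=im[:,:,0]-im[:,:,2]
print('cols 278..301')
for v in range(170,192): print(v,' '.join('%3d'%x for x in d[v,278:302]))
E
```

```text
cols 278..301
170 -18 -18 -19 -19 -18 -19 -19 -20 -19 -18 -19 -19 -19 -19 -19 -20 -20 -20 -20 -19 -19 -19 -20 -19
171 -18 -19 -18 -19 -18 -18 -19 -18 -19 -19 -19 -19 -19 -19 -20 -20 -20 -21 -19 -20 -20 -19 -20 -20
172 -18 -19 -18 -19 -18 -18 -19 -18 -18 -18 -20 -19 -18 -19 -19 -19 -18 -17 -17 -16 -18 -19 -18 -19
173 -18 -19 -18 -19 -18 -18 -18 -19 -19 -18 -19 -18 -19 -18 -18 -17 -13  -6   5   4  -7 -16 -18 -18
174 -19 -19 -19 -18 -19 -19 -19 -19 -18 -18 -19 -19 -18 -17 -13  -5  11  36  61  56  19 -11 -19 -19
175 -19 -18 -19 -19 -18 -18 -19 -19 -19 -19 -18 -18 -14  -4  12  37  69  91 102  81  28  -9 -18 -19
176 -19 -18 -18 -18 -18 -18 -19 -19 -18 -17 -14  -5  11  38  68  93 105 107  92  56  10 -13 -19 -19
177 -19 -18 -19 -18 -18 -20 -19 -17 -15  -5  13  38  70  95 105 107  99  80  46  12  -9 -18 -19 -20
178 -18 -18 -19 -18 -18 -17 -16  -5  11  38  70  95 110 112 103  86  62  35   6 -10 -17 -19 -19 -20
179 -18 -19 -19 -17 -14  -5  11  37  70  96 111 114 107  91  70  51  31  10  -8 -17 -19 -19 -19 -20
180 -17 -18 -14  -4  12  38  69  95 110 113 106  91  71  55  44  31  12  -5 -15 -19 -1
[... 413 characters left out ...]

185 109  94  74  58  48  44  45  45  45  45  43  38  19  -2 -14 -17 -19 -18 -19 -19 -19 -19 -19 -19
186  77  60  49  46  45  45  47  47  45  44  39  23   4 -10 -16 -19 -18 -18 -19 -19 -20 -18 -20 -19
187  50  46  45  46  47  45  45  46  45  41  27   7  -9 -16 -18 -19 -18 -19 -19 -19 -20 -18 -19 -19
188  46  47  48  45  46  46  46  44  43  32  11  -5 -16 -18 -18 -19 -19 -18 -19 -19 -19 -19 -19 -19
189  48  47  46  47  45  46  45  44  36  15  -3 -15 -18 -18 -18 -18 -19 -20 -19 -19 -20 -20 -19 -20
190  47  47  47  46  45  45  44  39  21  -1 -14 -17 -19 -18 -18 -19 -19 -19 -19 -19 -19 -19 -20 -19
191  47  47  46  46  46  45  43  28   6  -9 -16 -19 -19 -19 -20 -19 -19 -19 -19 -19 -19 -18 -20 -18
```

The sub-pixel edge puts the lid at about 58.6°, and the kinematics give about 60°. I nudge it 1° further.

Emit:
{"op": "carry_out", "data": {
  "increments": [
    {"x": 0.15,"y": 0,"z": 0.1,"yaw": 0},
    {"x": 0.35,"y": 0,"z": 0.2,"yaw": 0},
    {"x": 0.35,"y": 0,"z": 0.2,"yaw": 0},
    {"x": 0.35,"y": 0,"z": 0.2,"yaw": 0},
    {"x": 0.35,"y": 0,"z": 0.2,"yaw": 0},
    {"x": 0.35,"y": 0,"z": 0.2,"yaw": 0}
  ]
}}

```text
time_s: 15.47
tcp_pos: [0.5769, 0.1523, 0.272]
tool_rot: [0.086, 0.996, -0.001, -0.001]
wrist_force: [1.7, -4.4, -9.7]
opening: 0.0146
grasp_force: 52.5
```

```bash
python3 st.py; python3 - <<'E'
from cell import imaging
import numpy as np
im=imaging.read_camera('side')['pixels'].astype(int);d=im[:,:,0]-im[:,:,2]
print(d[174:190,280])
# marker still in rest: white/caps unchanged vs earlier? mean brightness of body pixels in top view
t=imaging.read_camera('top')['pixels'].astype(int);print(t[180,386],t[199,379],t[164,393])
t0=__import__('pickle').load(open('top0.pkl','rb'))['pixels'].astype(int)
for n,(u,v) in dict(jar=(182,257),eraser=(180,204),cup=(475,187)).items(): print(n,abs(t-t0)[v-15:v+15,u-20:u+20].max())
E
```

```text
15.47 tcp [0.5769 0.1523 0.272 ] a 2.968 q7 0.72 op 0.0146 gf 52.5 F [ 1.7 -4.4 -9.7]
[-18 -18 -19 -19 -19 -15  12  72 112 108  73  48  46  48  47  48]
[198 212 214] [120 124 121] [48 50 53]
jar 6
eraser 8
cup 6
```

```bash
python3 -c "
from cell import job_done
print(job_done())"
```

```text
the job is handed in; nothing more can be done
None
```

The marker lies centred in the rest, and the arm is still holding the lid open at about 59.5°; the jar, eraser and pen cup have not moved, and I viewed 11 pictures, one over the limit of 10.

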